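Close the finish tin with its double lid and lift off the drip cover alone

TASK

Pull the wood-finish tin out from under the bench shelf on its slide until the slide is fully out, then take the nested double lid by the inner lid's wooden knob and lower it gently, both lids together, until the brass inner lid is fully seated in the tin's mouth, and let go of the knob. Then grip the blue outer cover by its neck and lift it alone, level and straight up, leaving the inner lid seated and undisturbed and the slide out, and finish while still holding the cover still above the tin, at least 7 cm higher than where it rested. Do not drop the lids or take them apart anywhere but on the tin, and leave everything else on the bench where it is.

Things in the scene. Friction and masses are not known exactly. Their poses are not given: they have to be found in the camera images.
- rack: Fixed fixture, z up, origin on the bench under the tin's centre when the slide is in; the slide pulls out along its -y. Base board x +-75, y -290 to +90, rails to z 28. Wooden shelf: board x +-160, y 0 (front edge) to +220, z 150 to 168, on four 30 square posts at x +-135, y +20 and +200; stock on it at y over +95, up to z 268.
- carriage (a joint): slide that carries the tin: 0 = fully in (tin half under the shelf), 0.16 m = fully out against the end stop. It has about 2 N of friction, no spring, and stays where it is left. The tin is fixed to it.
- pull_knob (a point): centre of the top of the slide's red pull knob, an upright round knob 22 diameter, its red part 35 tall (z 50 to 85 above the bench), on a 12 diameter stem, 115 ahead (rack -y) of the tin's centre on the slide plate (top of the plate at z 22); it moves with the slide
- tin_mouth (a point): centre of the tin's open mouth, at rim height (112 above the bench), z up. Round steel tin with a green band, outer diameter 90, wall 4 (mouth diameter 82), inside depth 85; it moves with the slide
- inner_lid: Loose brass inner lid, 120 to 210 g, z up, origin at the centre of its plug's underside. Plug 76 diameter, z 0 to 14, foot tapered to 66; flange 92 diameter, z 14 to 18, sits on the tin's rim (origin then 14 below the mouth). On its axis a 16 stem and a dark wooden round knob, 22 diameter, z 46 to 80, standing out above the cover's neck. Starts upright on the bench, cover on it.
- cover: Loose blue round outer cover, 95 to 170 g, rests on the inner lid's flange and rides on it (origin then 10 above the inner lid's, up to 4 sideways play). z up, origin at the centre of its underside. Skirt 106 outside, 100 inside, z 0 to 11; top plate z 8 to 11; round neck 46 outside, 38 inside, z 11 to 37, through which stem and knob pass freely.
- jar: closed amber glass jar with black cap, 60 diameter, 85 tall; origin under its centre. Bystander; it and the lid pair trade places between starts
- tape: yellow tape measure, 55 x 60 x 32; origin under its centre. Bystander
- glue: white glue bottle with orange cap, 56 diameter, 170 tall; origin under its centre. Bystander
- driver: screwdriver with red handle lying on the bench; origin near its middle, x axis along the blade. Bystander
- offcut: pale timber offcut, 140 x 89 x 38; origin under its centre. Bystander
- screwbin: open red plastic bin, 100 x 140 x 50; origin under its centre. Bystander
Mind the look-alikes: they are no part of the job. There is more than one size of the inner_lid; the one meant has the size given above. Of the things that look like the cover, the largest one is meant.

How it is judged (in metres and radians):
On the way, in this order (a step that is already met when the one before it is completed fails the run):
1. the slide is pulled fully out (value of joint carriage above 0.15 m), for 0.2 s.
2. inner lid seated in the tin's mouth with the cover still on it, the knob let go, slide still out (value of joint carriage above 0.15 m and z of inner_lid in the frame of tin_mouth below -0.0105 m and horizontal distance between inner_lid and tin_mouth below 0.006 m and angle between inner_lid's own z axis and vertical below 0.07 rad and z of cover in the frame of inner_lid below 0.0135 m and horizontal distance between cover and inner_lid below 0.008 m and contact force between the fingers and inner_lid below 0.1 N), for 0.2 s.
At the end, for the whole second after the job is handed in: Slide over 150 mm out; inner lid seated (within 3.5 mm in height, 6 mm sideways, 0.07 rad), untouched; cover held by the fingers alone, still, tilted under 0.2 rad, over 60 mm above where it rested, within 40 mm of the tin's axis (value of joint carriage above 0.15 m and z of inner_lid in the frame of tin_mouth below -0.0105 m and horizontal distance between inner_lid and tin_mouth below 0.006 m and angle between inner_lid's own z axis and vertical below 0.07 rad and contact force between each of the fingers, the arm, cover and inner_lid below 0.1 N and z of cover in the frame of tin_mouth above 0.056 m and horizontal distance between cover and tin_mouth below 0.04 m and angle between cover's own z axis and vertical below 0.2 rad and linear speed of cover below 0.03 m/s and contact force between the fingers and cover above 1 N and contact force between cover and rack below 0.1 N); the arm keeps its last pose, push and grip.
It fails at once if the lids come apart while the inner lid is not seated on the tin (distance between cover and inner_lid above 0.03 m and not (z of inner_lid in the frame of tin_mouth below -0.0105 m and horizontal distance between inner_lid and tin_mouth below 0.006 m and angle between inner_lid's own z axis and vertical below 0.07 rad)).
It fails at once if the inner lid is dragged up out of its seat by the cover (contact force between the fingers and cover above 2 N and contact force between the fingers and inner_lid below 0.1 N and horizontal distance between inner_lid and tin_mouth below 0.015 m and z of inner_lid in the frame of tin_mouth above -0.01 m).
It fails at once if the lids are dropped onto the tin: falling free from more than about 1 cm (contact force between the fingers and inner_lid below 0.05 N and linear speed of inner_lid above 0.25 m/s and z of inner_lid in the frame of tin_mouth above -0.006 m).
It fails at once if another thing on the bench is disturbed (moved over 30 mm) (distance of any of jar, tape, glue, driver, offcut, screwbin from where it was at the start of the episode above 0.03 m).
It also fails if it takes over 72 s, if anything falls off the work surface, if the arm or the gripper's body presses on something with over 40 N, if the wrist force passes 120 N, or if a joint passes its speed limit or range.

ROBOT

A 6-joint arm with a two-finger parallel gripper is mounted at the origin on the work surface. World frame = base frame: x ahead of the robot, y to its left, z up, the work surface at z = 0. Lengths are in mm, angles in rad, forces in N, time in s.
With the tool pointing down it reaches from about 275 to 1000 mm from the base axis. Payload 8.4 kg.
Tool frame: the origin (TCP) lies between the finger pads; the fingertips stand 22 mm ahead of it and the grasp point (between the pads) lies 3 mm ahead of it; z points along the fingers, y is the line along which they close (so a half turn about z gives the same grasp; the last joint's range is limited). The gripper opens to 85 mm and grips with 20 to 120 N. Pads are 22 mm wide; open, the fingers measure 114 mm over their backs; the gripper's body (76 mm by 85 mm) begins 54 mm behind the grasp point. The pads swing forward as they close: fully open they stand 13 mm farther back than shut.
Start: joints at [-1.318, 0.353, 1.633, -0, 1.155, -0.002], TCP at [157.531, -604.824, 253.281] pointing down, gripper open.
Joint ranges: [-2.63, 2.63], [-0.92, 2.1], [0.06, 2.66], [-1.3, 4.44], [0, 2.69], [-3.02, 3.02]. Speed limits (rad/s): [2.22, 2.22, 2.79, 3.14, 3.14, 3.14].

INTERFACE

Orientations are given as [roll, pitch, yaw] about the fixed x, y, z axes, in that order (R = Rz(yaw) Ry(pitch) Rx(roll)).
In Python, from rig import r, grab_frame gives the robot as it stands.
- The arm moves only by the shell command python3 -m inch 'ROWS' [FORCE]. ROWS is JSON, a list of rows, each a list of 7 numbers: the turn, a rotation vector about the tool's x, y, z as a fraction of full scale, then the shift along the tool's x, y, z as a fraction of full scale, then the closure, from 0 (fully open) to 1 (shut). In form: [[rx, ry, rz, dx, dy, dz, fingers], ...]. A call has 1 to 8 rows; each row shifts and turns the commanded pose from where the row before left it, along the tool's axes as they then stand; what a row does not reach is not made up. Full scale, the value 1, is 2.5 cm for a shift and pi rad for a turn. A row lasts 1/12 s, in which the tool goes at most 41.7 mm and 7.16 degrees, less where a joint would pass 70% of its speed; a pose out of reach is approached as far as the arm can. A call with a number of a shift or a turn outside -1 to 1 is refused whole. A call with a gripper value outside its range is refused whole. The fingers move at their own pace and stop on an object; FORCE is the grip in N (left out, the last holds). Time passes only in rows, so rows that do not move let the fingers close. It gives the time, the measured TCP pose, the force, the opening and the grip force at its end, in the units of the state.
- r.sense(): the state, without advancing time (a new reading comes with each control period).
- grab_frame(name): name is "side" or "top" or "wrist"; returns a dict with "pixels" (384x512x3 uint8, red, green, blue), "z_map" (384x512 float32, mm along the optical axis (not along the pixel's ray), 0 where there is no reading), "vertical_fov" (degrees; the focal length in pixels is half the picture's height over the tangent of half this angle, whatever the lens; pixels are square), "cx", "cy" (the principal point, pixels), "dist" ([k1, k2, p1, p2, k3] as OpenCV has them; the pictures are not rectified), "cam_to_world" (4x4, takes a point from camera to world coordinates). Camera axes: x right, y down, z forward; pixel columns grow to the right and rows downward; lengths in mm; the calibration is good to about 2 mm. A picture is of the moment at which its call begins.
- r.sign_off(): hands the job in; it is judged then, once.
The state is a dict: "clock": time; "qpos": joint angles; "qvel": joint speeds; "joint_efforts": joint torques, N m; "eef_pos": TCP position; "tcp_rot": TCP orientation; "contact_force": force on the tool from outside, world axes, zero at the start; "wrist_torque": the same for the moment, N m; "opening": opening from 0.0 (shut) to 1.0 (fully open); "grasp_force": force on a finger pad.
Only numpy, scipy, OpenCV 4.12 (cv2) and the standard library are available. Lean on these libraries where they do the work, as an engineer would, in place of code of your own. Each camera call takes 0.05 s, during which the arm holds its last target. There are 200 camera calls.

## Working session

There is one attempt and no reset: what is moved stays moved. The work goes in short steps, Python scripts to look and compute and a shell command to move; the robot and the scene stay as the last step left them, time stands still between calls to the robot, and variables do not carry over. Pictures are saved under pics/ and viewed, at most 10 in all, crops included, and the job is handed in when it is done.

```bash
ls; mkdir -p pics
cat > h.py <<'E'
import numpy as np, cv2
from rig import r, grab_frame
def K(f):
    h,w=f['z_map'].shape; fl=h/2/np.tan(np.radians(f['vertical_fov'])/2)
    return np.array([[fl,0,f['cx']],[0,fl,f['cy']],[0,0,1.]])
def cloud(f):
    h,w=f['z_map'].shape
    uv=np.stack(np.meshgrid(np.arange(w),np.arange(h)),-1).reshape(-1,1,2).astype(float)
    n=cv2.undistortPoints(uv,K(f),np.array(f['dist'],float)).reshape(h,w,2)
    z=f['z_map'][...,None]; P=np.concatenate([n*z,z],-1)
    T=np.array(f['cam_to_world']); return P@T[:3,:3].T+T[:3,3]
def ray(f,u,v,zp):
    n=cv2.undistortPoints(np.array([[[u,v]]],float),K(f),np.array(f['dist'],float)).ravel()
    T=np.array(f['cam_to_world']); d=T[:3,:3]@[n[0],n[1],1]; o=T[:3,3]
    return o+d*(zp-o[2])/d[2]
E
python3 - <<'E'
from h import *
import pickle
for n in ('side','top'):
    f=grab_frame(n); pickle.dump(f,open(n+'.pkl','wb'))
    cv2.imwrite(f'pics/{n}0.png',cv2.resize(f['pixels'][...,::-1],(800,600),interpolation=cv2.INTER_CUBIC))
    print(n,f['vertical_fov'],np.round(f['cam_to_world'],2).tolist(),f['dist'])
print(r.sense())
E
```

```text
pics
side 43.93805961895273 [[0.99, -0.08, 0.11, 405.49], [-0.14, -0.65, 0.74, -966.84], [0.01, -0.75, -0.66, 904.51], [0.0, 0.0, 0.0, 1.0]] [-0.06704632  0.          0.          0.          0.        ]
top 57.89985930195924 [[0.03, -0.99, 0.11, 469.93], [-1.0, -0.03, -0.01, -30.25], [0.02, -0.11, -0.99, 996.89], [0.0, 0.0, 0.0, 1.0]] [-0.03646855  0.          0.          0.          0.        ]
{'clock': 0.1, 'qpos': array([-1.31839647e+00,  3.53575244e-01,  1.63407683e+00, -1.48009131e-05,
        1.15520357e+00, -2.39159560e-03]), 'qvel': array([ 0.00144278, -0.00199207, -0.00324426, -0.00223442,  0.0006257 ,
        0.0007121 ]), 'joint_efforts': array([ 3.52581756e-04, -6.06356406e+01, -3.42817640e+01,  6.37673406e-05,
        3.91701615e-03, -1.10100925e-05]), 'eef_pos': array([ 157.42553404, -604.42436849,  252.63171158]), 'tcp_rot': array([-3.14032963e+00,  1.05128603e-05,  2.54797446e-01]), 'contact_force': array([-0.35712708, -0.36482787, -0.45102446]), 'wrist_torque': array([ 0.04322654,  0.08821514, -0.00157324]), 'grasp_force': 0.0, 'opening': 0.9989863582601607}
```

View pics/side0.png

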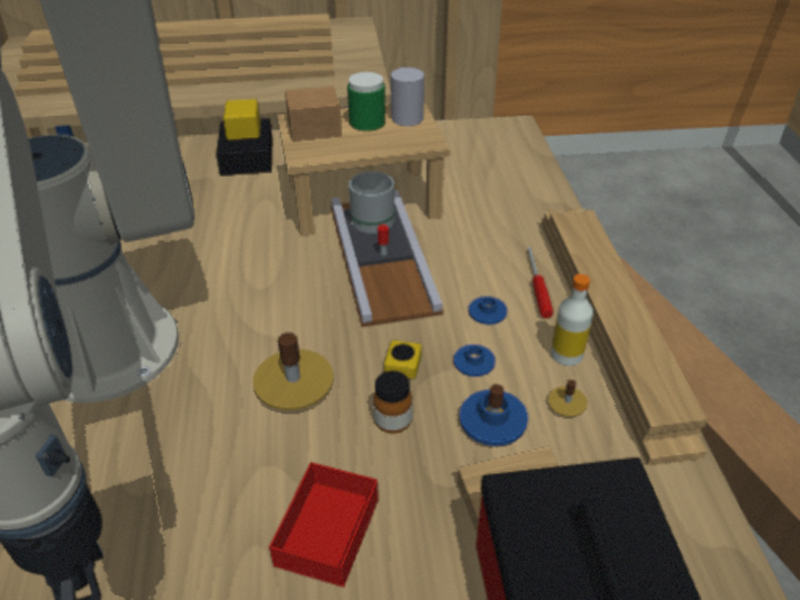

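View pics/top0.png

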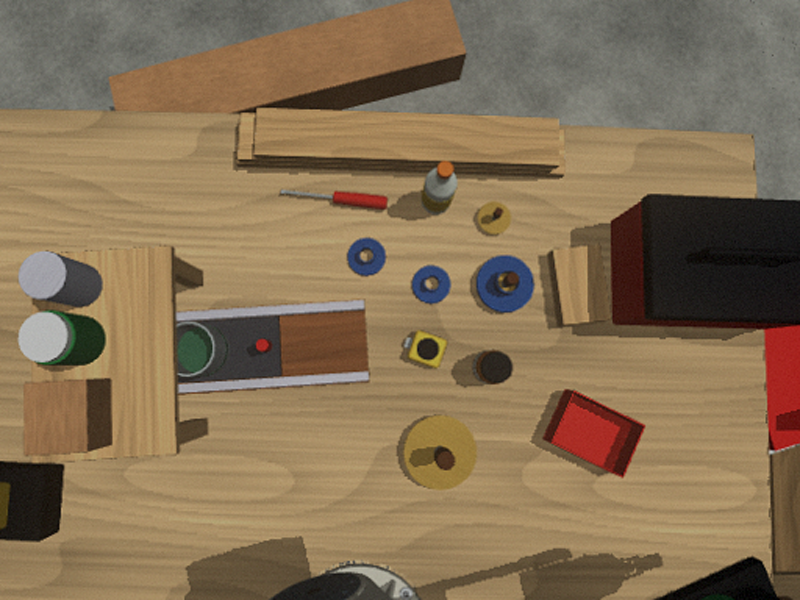

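The pair is at side (495,412) / top (505,283). Candidates that could be mistaken, in the top view:
- large bare brass lid (438,452)
- small brass lid (493,218)
- small blue covers (366,257) and (430,285), both clearly smaller

The pair is the only knob-through-cover assembly with the largest cover. The tin is at top (200,348) and the red pull knob at (262,345).

```bash
cat > m.py <<'E'
from h import *
import pickle
def comps(m,mn=15):
    n,l,s,c=cv2.connectedComponentsWithStats(m.astype(np.uint8)); 
    return [(l==i,s[i,4],c[i]) for i in range(1,n) if s[i,4]>=mn]
def rngmid(p): return (np.percentile(p,1,axis=0)+np.percentile(p,99,axis=0))/2, np.percentile(p,99,axis=0)-np.percentile(p,1,axis=0)
def report(f):
    C=cloud(f); hsv=cv2.cvtColor(f['pixels'],cv2.COLOR_RGB2HSV); H,S,V=[hsv[...,i].astype(int) for i in range(3)]
    ok=(f['z_map']>0)&(C[...,2]>4)&(C[...,2]<180)
    for nm,m in dict(blue=(H>100)&(H<125)&(S>120)&ok, red=((H<6)|(H>174))&(S>170)&ok,
        brown=((H<15)|(H>172))&(S>60)&(S<185)&(V<110)&ok&(C[...,2]>30)&(C[...,2]<100)).items():
        for mm,a,c in comps(m):
            p=C[mm]; mid,ext=rngmid(p); z=np.percentile(p[:,2],97); t=p[p[:,2]>z-6]; tm,te=rngmid(t)
            print(nm,a,'px',c.round(),'mid',mid.round(1),'ext',ext.round(),'top',tm.round(1),te.round())
if __name__=='__main__':
    for n in('top','side'):
        print(n); report(pickle.load(open(n+'.pkl','rb')))
    f=pickle.load(open('top.pkl','rb')); C=cloud(f)
    hsv=cv2.cvtColor(f['pixels'],cv2.COLOR_RGB2HSV)
    # rail cloud: tops at z~28 ; base board edges for yaw
    m=(C[...,2]>24)&(C[...,2]<33)&(hsv[...,1]<60); 
    for mm,a,c in comps(m,150):
        p=C[mm][:,:2].astype(np.float32); v=cv2.fitLine(p,cv2.DIST_HUBER,0,.01,.01).ravel(); print('rail',a,c.round(),p.min(0),p.max(0),'ang',np.degrees(np.arctan2(v[1],v[0])),v[2:])
    m=(C[...,2]>150)&(C[...,2]<180)
    mm=max(comps(m),key=lambda t:t[1])[0]; print('shelf',cv2.minAreaRect(C[mm][:,:2].astype(np.float32)),np.median(C[mm][:,2]))
    m=(C[...,2]>106)&(C[...,2]<118)
    p=C[m][:,:2]; p=p[(abs(p[:,0]-p[:,0].mean())<300)]; print('rim',len(p),p.min(0),p.max(0))
    for nme,(u,v) in dict(top=(323,181),side=(316,265)).items():
        g=pickle.load(open(nme+'.pkl','rb'))['pixels']; 
        cv2.imwrite(f'pics/crop_{nme}.png',cv2.resize(g[v-40:v+40,u-50:u+50,::-1],(500,400),interpolation=cv2.INTER_CUBIC))
    a,b=[cv2.imread(f'pics/crop_{k}.png') for k in('top','side')]; cv2.imwrite('pics/crop2.png',cv2.resize(np.hstack([a,b]),(800,320)))
E
python3 m.py
```

```text
top
blue 294 px [235. 164.] mid [674.4  10.8  15.6] ext [64. 64. 22.] top [681.6   8.8  25.1] [20. 26. 10.]
blue 718 px [323. 181.] mid [ 629.9 -245.    32.8] ext [96. 98. 32.] top [ 632.1 -250.3   47.5] [42. 36. 11.]
blue 316 px [276. 182.] mid [ 625.9 -110.6   15.2] ext [64. 61. 22.] top [ 629.5 -113.7   24.1] [27. 23.  8.]
red 251 px [230. 128.] mid [779.2  25.4  21.7] ext [25. 93. 16.] top [779.6  24.8  26.5] [21. 94.  7.]
red 825 px [402. 175.] mid [ 653.7 -461.2   73.3] ext [181.  30. 127.] top [ 651.3 -447.8  132.9] [173.   5.  16.]
red 26 px [430. 207.] mid [ 563.  -535.9   57.2] ext [ 1. 75. 92.] top [ 562.9 -517.5  100.9] [ 0. 21.  6.]
red 99 px [489. 208.] mid [ 561.9 -683.8   84.9] ext [  3. 113. 125.] top [ 560.7 -641.1  148.2] [ 0. 62. 11.]
red 48 px [455. 207.] mid [ 563.  -610.6   55.3] ext [ 1. 98. 88.] top [ 562.9 -595.5   96.2] [ 1. 15. 11.]
red 57 px [168. 220.] mid [502.8 175.8  78.3] ext [18. 20. 20.] top [502.8 176.7  85.1] [18. 18.  6.]
red 783 px [383. 278.] mid [ 367.7 -404.1   28.4] ext [137. 158.  49.] top [ 367.2 -403.6   49.8] [140. 162.   7.]
red 16 px 
[... 3494 characters left out ...]
493.2 -242.4   49.9] ext [15. 10. 13.] top [ 494.6 -242.4   53.6] [12. 10.  6.]
brown 37 px [306. 336.] mid [ 565.  -449.7   63.2] ext [10. 55. 65.] top [ 560.1 -461.7   92.6] [1. 7. 7.]
rail 682 [173. 198.] [546.16644   12.262469] [590.24414 345.51355] ang -84.47992 [567.81165 178.54808]
rail 696 [174. 244.] [ 4.1641351e+02 -4.0209734e-01] [462.0997  334.29468] ang -84.42801 [440.37604 166.51501]
rail 333 [472. 372.] [  82.28732 -724.6879 ] [ 143.3349  -570.96814] ang -76.426414 [ 108.16226 -648.6489 ]
shelf ((480.97601318359375, 401.9048156738281), (320.6817932128906, 222.59954833984375), 5.267072677612305) 168.6108634778742
rim 572 [ 311.68782854 -729.32716253] [808.61208057 315.98076254]
```

View pics/crop2.png

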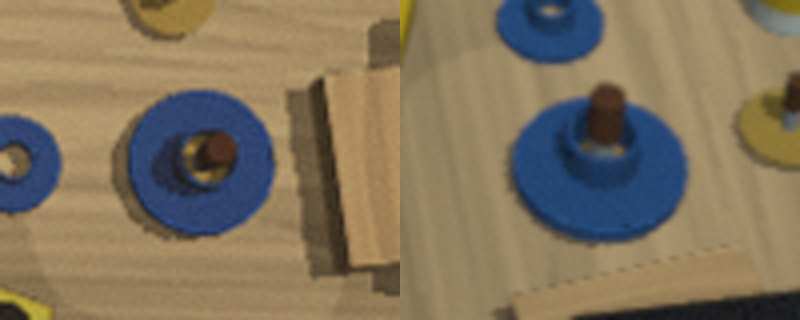

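The crop shows the blue cover with its neck and a dark wooden knob standing out of it, and both neck and knob heights match (top about 81 mm at (630,-249)). The rack yaw is about 5.5° and the red knob top is at about (503,176,85), so pull direction is (0.096,-0.995). The tin should end at about (507,131).

```bash
python3 -m inch '[[0,0,0.025,0,0,0,0.4],[0,0,0.0255,0,0,0,0.4],[0,0,0,0.28,-0.5,0,0.4],[0,0,0,0.56,-0.99,0,0.4],[0,0,0,0.56,-0.99,0,0.4],[0,0,0,0.56,-0.99,0,0.4],[0,0,0,0.56,-0.99,0,0.4],[0,0,0,0.56,-0.99,0,0.4]]' 40
python3 -m inch '[[0,0,0,0.56,-0.99,0,0.4],[0,0,0,0.56,-0.99,0,0.4],[0,0,0,0.56,-0.99,0,0.4],[0,0,0,0.56,-0.99,0,0.4],[0,0,0,0.56,-0.99,0,0.4],[0,0,0,0.56,-0.99,0,0.4],[0,0,0,0.56,-0.99,0,0.4],[0,0,0,0.56,-0.99,0,0.4]]'
python3 -m inch '[[0,0,0,0.56,-0.99,0,0.4],[0,0,0,0.56,-0.99,0,0.4],[0,0,0,0.56,-0.99,0,0.4],[0,0,0,0.56,-0.99,0,0.4],[0,0,0,0.56,-0.99,0,0.4],[0,0,0,0.56,-0.99,0,0.4],[0,0,0,0.56,-0.99,0,0.4],[0,0,0,0.56,-0.99,0,0.4]]'
cat >> h.py <<'E'
from scipy.spatial.transform import Rotation as Rt
def to(x,y,z,yaw=None):
    s=r.sense(); Rm=Rt.from_euler('xyz',s['tcp_rot']).as_matrix(); d=np.array([x,y,z])-s['eef_pos']
    print('t',round(s['clock'],2),'tcp',s['eef_pos'].round(1),'rpy',s['tcp_rot'].round(4),'units',(Rm.T@d/25).round(3),'F',s['contact_force'].round(1),'open',round(s['opening'],3),'grip',round(float(s['grasp_force']),1))
    if yaw is not None: print('rz',round((s['tcp_rot'][2]-yaw)/np.pi,4))
E
python3 -c "
from h import *; to(503,176,150,0.096)"
```

```text
clock: 0.77
eef_pos: [221.4, -459.6, 252.9]
tcp_rot: [-3.141, 0.0, 0.098]
contact_force: [0.2, -0.2, -0.2]
opening: 0.599
grasp_force: 0.0
clock: 1.43
eef_pos: [313.4, -251.9, 253.1]
tcp_rot: [-3.141, 0.0, 0.098]
contact_force: [0.1, -0.3, 0.9]
opening: 0.599
grasp_force: 0.0
clock: 2.1
eef_pos: [405.6, -44.2, 253.1]
tcp_rot: [-3.141, 0.0, 0.099]
contact_force: [0.4, -0.3, 0.5]
opening: 0.605
grasp_force: 0.0
t 2.1 tcp [405.6 -44.2 253.1] rpy [-3.1414e+00  2.0000e-04  9.8500e-02] units [ 4.745 -8.383  4.126] F [ 0.4 -0.3  0.5] open 0.605 grip 0.0
rz 0.0008
```

```bash
python3 -m inch '[[0,0,0,0.56,-0.99,0,0.4],[0,0,0,0.56,-0.99,0,0.4],[0,0,0,0.56,-0.99,0,0.4],[0,0,0,0.56,-0.99,0.2,0.4],[0,0,0,0.56,-0.99,0.5,0.4],[0,0,0,0.56,-0.99,0.8,0.4],[0,0,0,0.56,-0.99,0.8,0.4],[0,0,0,0.3,-0.5,0.8,0.4]]'
python3 -m inch '[[0,0,0,0,0,0,0.4],[0,0,0,0,0,0,0.4],[0,0,0,0,0,0,0.4]]'
python3 - <<'E'
from h import *
to(503,176,69,0.096)
import m
f=grab_frame('wrist'); C=cloud(f); hsv=cv2.cvtColor(f['pixels'],cv2.COLOR_RGB2HSV)
cv2.imwrite('pics/w1.png',f['pixels'][...,::-1])
H,S=hsv[...,0],hsv[...,1]
mk=((H<6)|(H>174))&(S>150)&(C[...,2]>45)&(C[...,2]<95)
for mm,a,c in m.comps(mk,30):
    p=C[mm]; t=p[p[:,2]>82]; print('red',a,c.round(),m.rngmid(p),m.rngmid(t) if len(t)>5 else '')
f=grab_frame('top'); C=cloud(f); hsv=cv2.cvtColor(f['pixels'],cv2.COLOR_RGB2HSV);
E
```

```text
clock: 2.77
eef_pos: [493.6, 151.8, 175.1]
tcp_rot: [-3.141, -0.001, 0.099]
contact_force: [1.0, 0.4, 0.2]
opening: 0.597
grasp_force: 0.0
clock: 3.02
eef_pos: [492.5, 148.5, 176.2]
tcp_rot: [3.141, 0.001, 0.097]
contact_force: [-0.1, -0.4, 0.6]
opening: 0.601
grasp_force: 0.0
t 3.02 tcp [492.5 148.5 176.2] rpy [3.1413e+00 7.0000e-04 9.7300e-02] units [ 0.527 -1.057  4.287] F [-0.1 -0.4  0.6] open 0.601 grip 0.0
rz 0.0004
red 657 [220. 190.] (array([503.69524912, 177.3330996 ,  70.97748457]), array([19.24273431, 19.25514114, 28.39470292])) (array([503.35857959, 177.41103797,  83.69365358]), array([18.89837391, 19.22310935,  3.01583573]))
```

View pics/w1.png

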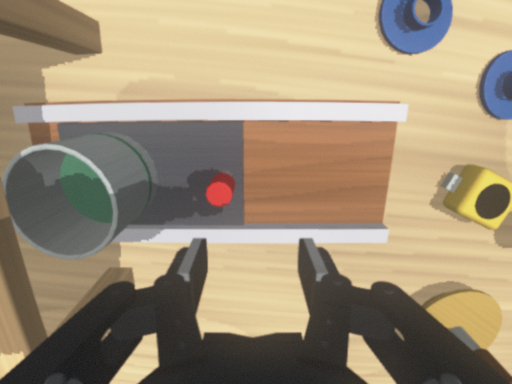

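The wrist view shows the red knob alone at (220,190) and the tin at (80,195). The measured knob is (503.4,177.3), which agrees with the earlier value within 2 mm. Next I descend on it and close.

```bash
python3 -m inch '[[0,0,0,0.27,-0.55,0,0.4],[0,0,0,0.27,-0.54,0,0.4],[0,0,0,0,0,0.8,0.4],[0,0,0,0,0,0.9,0.4],[0,0,0,0,0,0.9,0.4],[0,0,0,0,0,0.9,0.4],[0,0,0,0,0,0.85,0.4],[0,0,0,0,0,0,0.4]]' 60
python3 -m inch '[[0,0,0,0,0,0,1],[0,0,0,0,0,0,1],[0,0,0,0,0,0,1],[0,0,0,0,0,0,1],[0,0,0,0,0,0,1],[0,0,0,0,0,0,1]]' 60
python3 -c "
from h import *; to(503.4,177.2,69,0.096)"
```

```text
clock: 3.78
eef_pos: [502.6, 177.5, 64.1]
tcp_rot: [3.141, 0.004, 0.096]
contact_force: [-1.1, -0.1, -0.1]
opening: 0.599
grasp_force: 0.0
clock: 4.28
eef_pos: [505.2, 177.9, 68.6]
tcp_rot: [-3.141, -0.003, 0.096]
contact_force: [-0.7, 1.1, 7.3]
opening: 0.242
grasp_force: 59.0
t 4.28 tcp [505.2 177.9  68.6] rpy [-3.1407e+00 -2.7000e-03  9.6000e-02] units [-0.073  0.02  -0.018] F [-0.7  1.1  7.3] open 0.242 grip 59.0
rz -0.0
```

```bash
python3 -m inch '[[0,0,0,0,0.4,0,1],[0,0,0,0,0.8,0,1],[0,0,0,0,0.8,0,1],[0,0,0,0,0.8,0,1],[0,0,0,0,0.8,0,1],[0,0,0,0,0.8,0,1],[0,0,0,0,0.8,0,1],[0,0,0,0,0.6,0,1]]'
python3 -m inch '[[0,0,0,0,0.4,0,1],[0,0,0,0,0.2,0,1],[0,0,0,0,0.1,0,1],[0,0,0,0,0,0,1],[0,0,0,0,0,0,1],[0,0,0,0,0,0,1]]'
python3 -c "
from h import *; to(503.4+15.4,177.2-159.3,69,0.096)"
```

```text
clock: 4.95
eef_pos: [519.1, 32.0, 68.5]
tcp_rot: [-3.141, -0.003, 0.095]
contact_force: [-1.0, 2.8, 7.7]
opening: 0.242
grasp_force: 59.4
clock: 5.45
eef_pos: [520.4, 18.9, 68.5]
tcp_rot: [-3.137, -0.002, 0.094]
contact_force: [-2.4, 27.1, 9.8]
opening: 0.239
grasp_force: 60.5
t 5.45 tcp [520.4  18.9  68.5] rpy [-3.137e+00 -2.400e-03  9.380e-02] units [-0.067  0.034 -0.019] F [-2.4 27.1  9.8] open 0.239 grip 60.5
rz -0.0007
```

At the end stop (27 N reaction, 159 mm travelled). Next I release and rise, then measure the tin mouth and check the slide.

```bash
python3 -m inch '[[0,0,0,0,-0.12,0,1],[0,0,0,0,0,0,1],[0,0,0,0,0,0,0.4],[0,0,0,0,0,0,0.4],[0,0,0,0,0,0,0.4],[0,0,0,0,0,-0.7,0.4],[0,0,0,0,0,-0.95,0.4],[0,0,0,0,0,-0.95,0.4]]'
python3 -m inch '[[0,0,0,0,0,-0.95,0.4],[0,0,0,0,0,-0.95,0.4],[0,0,0,0,0,-0.95,0.4],[0,0,0,0,0,-0.95,0.4],[0,0,0,0,0,-0.95,0.4],[0,0,0,0,0,0,0.4],[0,0,0,0,0,0,0.4]]'
cat > tin.py <<'E'
from h import *; import m,sys
to(630,-249.5,170,0.096)
for n in sys.argv[1:]:
    f=grab_frame(n); C=cloud(f); cv2.imwrite(f'pics/{n}_t.png',f['pixels'][...,::-1])
    hsv=cv2.cvtColor(f['pixels'],cv2.COLOR_RGB2HSV); H,S=hsv[...,0],hsv[...,1]
    g=np.array([507.,131.]); d=np.hypot(C[...,0]-g[0],C[...,1]-g[1])
    mk=(d<75)&(abs(C[...,2]-112)<4); p=C[mk]
    if len(p)>20:
        # algebraic circle fit on the mid-wall ring, trimmed
        for k in range(4):
            A=np.c_[2*p[:,:2],np.ones(len(p))]; s=np.linalg.lstsq(A,(p[:,:2]**2).sum(1),rcond=None)[0]
            R=np.sqrt(s[2]+s[0]**2+s[1]**2); e=np.hypot(*(p[:,:2]-s[:2]).T)-R; p=p[abs(e)<max(2*e.std(),3)]
        print(n,'rim',len(p),s[:2].round(1),'R',R.round(1),'z',np.median(p[:,2]).round(1), m.rngmid(p))
    mk=((H<6)|(H>174))&(S>150)&(C[...,2]>78)&(C[...,2]<95)&(d<160)
    for mm,a,c in m.comps(mk,10): print(n,'red',a,m.rngmid(C[mm]))
E
python3 tin.py wrist top side
```

```text
clock: 6.12
eef_pos: [518.6, 18.3, 132.2]
tcp_rot: [-3.142, 0.002, 0.096]
contact_force: [-0.3, 0.6, 0.2]
opening: 0.6
grasp_force: 0.0
clock: 6.7
eef_pos: [520.1, 18.4, 252.1]
tcp_rot: [3.141, -0.003, 0.096]
contact_force: [-1.4, 0.7, 0.0]
opening: 0.603
grasp_force: 0.0
t 6.7 tcp [520.1  18.4 252.1] rpy [ 3.1414e+00 -2.9000e-03  9.5900e-02] units [ 3.342 11.086  3.295] F [-1.4  0.7  0. ] open 0.603 grip 0.0
rz -0.0
wrist rim 1188 [507.6 134.2] R 42.5 z 110.7 (array([507.43109961, 134.24092884, 110.27483931]), array([87.60993377, 87.40923189,  4.18304079]))
wrist red 279 (array([518.97853899,  20.19254572,  83.32019593]), array([19.61496707, 18.35400164,  3.51521637]))
top rim 41 [501.5 131.4] R 36.8 z 112.1 (array([473.06129134, 122.98695578, 111.92829407]), array([18.86583866, 50.52713136,  6.82522595]))
side rim 133 [507.6 133.1] R 43.0 z 111.4 (array([507.55371186, 133.50746008, 111.63640047]), array([87.39489373, 89.22732534,  7.18925652]))
side red 37 (array([517.40620301,  15.19728328,  83.98903641]), array([16.62625774, 20.18635584,  9.93049966]))
```

```bash
python3 -m inch '[[0,0,0,0.15,0.5,0,0.4],[0,0,0,0.3,0.99,0,0.4],[0,0,0,0.3,0.99,0,0.4],[0,0,0,0.3,0.99,0,0.4],[0,0,0,0.3,0.99,0,0.4],[0,0,0,0.3,0.99,0,0.4],[0,0,0,0.3,0.99,0,0.4],[0,0,0,0.3,0.99,0,0.4]]' 60
python3 -m inch '[[0,0,0,0.3,0.99,0,0.4],[0,0,0,0.3,0.99,0.3,0.4],[0,0,0,0.3,0.99,0.6,0.4],[0,0,0,0.2,0.6,0.8,0.4],[0,0,0,0,0,0.3,0.4],[0,0,0,0,0,0,0.4],[0,0,0,0,0,0,0.4],[0,0,0,0,0,0,0.4]]'
cat > lid.py <<'E'
from h import *; import m,sys
to(630,-249.5,73,0.096)
f=grab_frame('wrist'); C=cloud(f); cv2.imwrite('pics/lid.png',f['pixels'][...,::-1])
hsv=cv2.cvtColor(f['pixels'],cv2.COLOR_RGB2HSV); H,S,V=[hsv[...,i].astype(int) for i in range(3)]
d=np.hypot(C[...,0]-630,C[...,1]+249)
for mm,a,c in m.comps((d<45)&(C[...,2]>74)&(C[...,2]<90),20): print('knob top',a,c.round(),m.rngmid(C[mm]))
for mm,a,c in m.comps((d<45)&(C[...,2]>43)&(C[...,2]<49)&(H>100)&(H<125),20): print('neck top',a,c.round(),m.rngmid(C[mm]))
for mm,a,c in m.comps((d<75)&(C[...,2]>15)&(C[...,2]<26)&(H>100)&(H<125),20): print('plate',a,c.round(),m.rngmid(C[mm]))
E
python3 lid.py
```

```text
clock: 7.52
eef_pos: [593.1, -162.9, 249.5]
tcp_rot: [-3.141, 0.002, 0.096]
contact_force: [-0.8, -0.7, -0.7]
opening: 0.602
grasp_force: 0.0
clock: 8.18
eef_pos: [629.1, -246.6, 201.2]
tcp_rot: [-3.141, -0.0, 0.097]
contact_force: [0.0, -0.9, 0.8]
opening: 0.598
grasp_force: 0.0
t 8.18 tcp [ 629.1 -246.6  201.2] rpy [-3.1414e+00 -1.0000e-04  9.6600e-02] units [0.025 0.12  5.129] F [ 0.  -0.9  0.8] open 0.598 grip 0.0
rz 0.0002
knob top 425 [253. 195.] (array([ 631.33699828, -245.98611895,   77.4478401 ]), array([19.89471713, 20.02238389,  5.77287777]))
neck top 400 [253. 184.] (array([ 631.25119189, -245.71684195,   45.35342639]), array([41.93797558, 43.97960363,  3.58271   ]))
plate 5107 [252. 176.] (array([ 631.09387481, -245.54090219,   19.95454366]), array([99.09038969, 98.74728834,  3.58406166]))
```

View pics/lid.png

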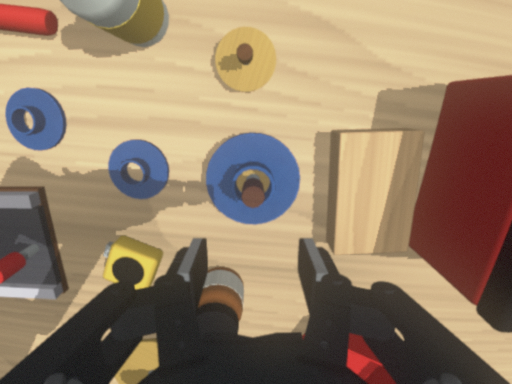

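The wrist view shows the pair at (252,180): knob, neck and plate are concentric within 1 mm at (631,-246), and the plate is about 100 mm or more across. Clearance to the jar and offcut is fine, so I grip the knob now.

```bash
python3 -m inch '[[0,0,0,0.07,0,0.5,0.4],[0,0,0,0,0,0.9,0.4],[0,0,0,0,0,0.9,0.4],[0,0,0,0,0,0.9,0.4],[0,0,0,0,0,0.9,0.4],[0,0,0,0,0,0.6,0.4],[0,0,0,0,0,0.4,0.4],[0,0,0,0,0,0,0.4]]' 50
python3 -m inch '[[0,0,0,0,0,0,0.4],[0,0,0,0,0,0,1],[0,0,0,0,0,0,1],[0,0,0,0,0,0,1],[0,0,0,0,0,0,1],[0,0,0,0,0,0,1],[0,0,0,0,0,0,1]]'
python3 -c "
from h import *; to(631,-246,73,0.096)"
```

```text
clock: 8.9
eef_pos: [629.7, -246.0, 71.0]
tcp_rot: [-3.14, 0.003, 0.097]
contact_force: [-1.0, 0.4, -0.1]
opening: 0.6
grasp_force: 0.0
clock: 9.48
eef_pos: [631.7, -247.1, 74.7]
tcp_rot: [3.141, -0.002, 0.096]
contact_force: [-1.5, 2.4, 7.3]
opening: 0.242
grasp_force: 48.8
t 9.48 tcp [ 631.7 -247.1   74.7] rpy [ 3.1409e+00 -2.0000e-03  9.6100e-02] units [-0.024 -0.045  0.069] F [-1.5  2.4  7.3] open 0.242 grip 48.8
rz 0.0
```

```bash
python3 -m inch '[[0,0,0,0,0,-0.15,1],[0,0,0,0,0,-0.3,1],[0,0,0,0,0,-0.5,1],[0,0,0,0,0,-0.5,1],[0,0,0,0,0,-0.5,1],[0,0,0,0,0,-0.2,1],[0,0,0,0,0,0,1],[0,0,0,0,0,0,1]]'
python3 - <<'E'
from h import *; import m
to(631,-246,215,0.096)
f=grab_frame('side'); C=cloud(f); h=cv2.cvtColor(f['pixels'],cv2.COLOR_RGB2HSV)
v,u=np.mgrid[:384,:512]; b=(h[...,0]>100)&(h[...,0]<125)&(h[...,1]>120)&(np.hypot(C[...,0]-631,C[...,1]+247)<70)
print(b.sum(),m.rngmid(C[b]))
cv2.imwrite('pics/held.png',cv2.resize(f['pixels'][160:300,210:420,::-1],None,fx=3,fy=3))
E
```

```text
clock: 10.15
eef_pos: [631.0, -247.1, 127.6]
tcp_rot: [3.141, -0.001, 0.096]
contact_force: [-0.3, -0.9, -4.6]
opening: 0.243
grasp_force: 49.1
t 10.15 tcp [ 631.  -247.1  127.6] rpy [ 3.1411e+00 -9.0000e-04  9.6200e-02] units [ 0.007 -0.041 -3.494] F [-0.3 -0.9 -4.6] open 0.243 grip 49.1
rz 0.0001
1071 (array([ 627.66206288, -249.43856392,   84.13481411]), array([96.94236887, 99.70186129, 36.77265336]))
```

View pics/held.png

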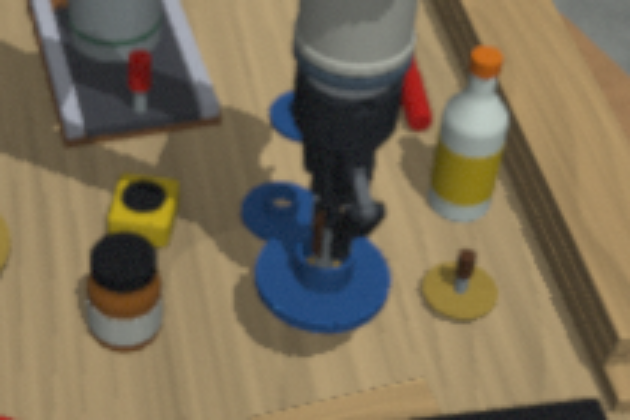

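Both lids are held level and lifted 53 mm together, seen in the crop at (320,275). I raise them further and carry them over the tin.

```bash
python3 -m inch '[[0,0,0,0,0,-0.3,1],[0,0,0,0,0,-0.6,1],[0,0,0,0,0,-0.6,1],[0,0,0,0,0,-0.6,1],[0,0,0,0,0,-0.6,1],[0,0,0,0,0,-0.6,1],[0,0,0,0,0,-0.3,1],[0,0,0,-0.08,-0.4,0,1]]'
python3 -m inch '[[0,0,0,-0.15,-0.7,0,1],[0,0,0,-0.2,-0.9,0,1],[0,0,0,-0.2,-0.9,0,1],[0,0,0,-0.2,-0.9,0,1],[0,0,0,-0.2,-0.9,0,1],[0,0,0,-0.2,-0.9,0,1],[0,0,0,-0.2,-0.9,0,1],[0,0,0,-0.2,-0.9,0,1]]'
python3 -m inch '[[0,0,0,-0.2,-0.9,0,1],[0,0,0,-0.2,-0.9,0,1],[0,0,0,-0.2,-0.9,0,1],[0,0,0,-0.2,-0.9,0,1],[0,0,0,-0.2,-0.9,0,1],[0,0,0,-0.2,-0.8,0,1],[0,0,0,-0.2,-0.7,0,1],[0,0,0,-0.15,-0.5,0,1]]'
python3 -c "
from h import *; to(507.5,133.4,218,0.096)"
```

```text
clock: 10.87
eef_pos: [629.1, -238.6, 218.9]
tcp_rot: [3.139, -0.003, 0.095]
contact_force: [0.8, 0.2, -3.8]
opening: 0.239
grasp_force: 49.2
clock: 11.53
eef_pos: [570.9, -65.1, 215.8]
tcp_rot: [-3.141, 0.002, 0.096]
contact_force: [0.8, 0.8, -3.7]
opening: 0.239
grasp_force: 49.2
clock: 12.2
eef_pos: [516.5, 92.9, 216.0]
tcp_rot: [-3.141, 0.002, 0.097]
contact_force: [0.5, 0.5, -4.0]
opening: 0.241
grasp_force: 49.2
t 12.2 tcp [516.5  92.9 216. ] rpy [-3.1413e+00  2.0000e-03  9.7000e-02] units [-0.203 -1.646 -0.078] F [ 0.5  0.5 -4. ] open 0.241 grip 49.2
rz 0.0003
```

```bash
python3 -m inch '[[0,0,0,-0.1,-0.5,0,1],[0,0,0,-0.1,-0.5,0,1],[0,0,0,-0.06,-0.4,0,1],[0,0,0,0,-0.25,0,1],[0,0,0,0,0,0,1],[0,0,0,0,0,0,1],[0,0,0,0,0,0,1]]'
python3 - <<'E'
from h import *; import m
to(507.5,133.4,172,0.096)
for n in('side','wrist'):
    f=grab_frame(n); C=cloud(f); h=cv2.cvtColor(f['pixels'],cv2.COLOR_RGB2HSV)
    b=(h[...,0]>100)&(h[...,0]<125)&(h[...,1]>120)&(C[...,2]>140); t=b&(C[...,2]<172)
    if b.any(): print(n,b.sum(),m.rngmid(C[b]),m.rngmid(C[t]) if t.any() else '')
    red=((h[...,0]<6)|(h[...,0]>174))&(h[...,1]>150)&(C[...,2]>78)&(C[...,2]<95)&(np.hypot(C[...,0]-518,C[...,1]-18)<40)
    if red.any(): print('red',red.sum(),m.rngmid(C[red]))
    cv2.imwrite(f'pics/ab_{n}.png',f['pixels'][...,::-1])
a=cv2.imread('pics/ab_side.png')[60:220,160:340]; b=cv2.imread('pics/ab_wrist.png')
cv2.imwrite('pics/ab.png',np.hstack([cv2.resize(a,(400,356)),cv2.resize(b,(400,356))]))
E
```

```text
clock: 12.78
eef_pos: [508.2, 131.3, 217.0]
tcp_rot: [3.141, -0.0, 0.096]
contact_force: [-0.0, -0.3, -3.3]
opening: 0.241
grasp_force: 49.2
t 12.78 tcp [508.2 131.3 217. ] rpy [ 3.1413e+00 -1.0000e-04  9.6100e-02] units [-0.019 -0.085  1.801] F [-0.  -0.3 -3.3] open 0.241 grip 49.2
rz 0.0
side 662 (array([505.27517075, 120.1506116 , 172.61850087]), array([98.35050975, 87.98309889, 37.69403106])) (array([506.13229339, 121.21622629, 162.32985441]), array([97.51183498, 87.37477336, 18.39611134]))
red 38 (array([517.3207684 ,  16.95947538,  84.6680623 ]), array([16.63699824, 18.52816554, 10.60954746]))
wrist 9842 (array([521.48634612, 129.91557249, 174.69480388]), array([72.77850845, 95.46328977, 28.08285281])) (array([520.93508427, 129.92717399, 164.81374141]), array([73.53962856, 95.90617918,  8.40021107]))
red 319 (array([518.5511449 ,  20.61485957,  83.1648922 ]), array([18.1029979 , 18.58778332,  3.7588471 ]))
```

View pics/ab.png

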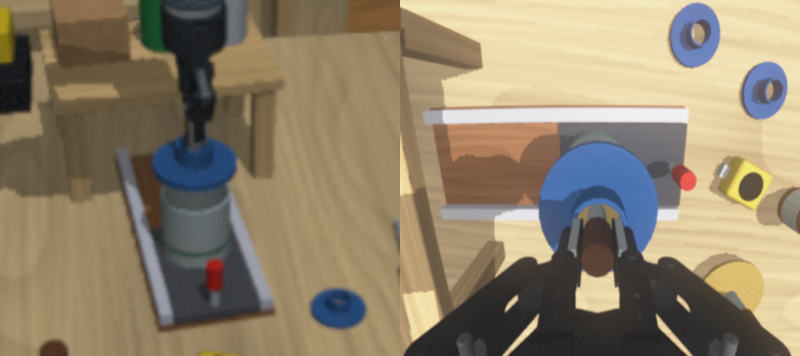

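The lids are level above the tin: side half of the picture at (195,165) over the tin at (195,215). I shift 2 mm onto the axis and lower.

```bash
python3 -m inch '[[0,0,0,-0.02,-0.09,0,1],[0,0,0,0,0,0.2,1],[0,0,0,0,0,0.4,1],[0,0,0,0,0,0.4,1],[0,0,0,0,0,0.25,1],[0,0,0,0,0,0,1],[0,0,0,0,0,0,1]]'
python3 -m inch '[[0,0,0,0,0,0.1,1],[0,0,0,0,0,0.1,1],[0,0,0,0,0,0.1,1],[0,0,0,0,0,0,1],[0,0,0,0,0,0,1]]'
python3 -c "
from h import *; to(507.5,133.5,172,0.096); print(r.sense()['wrist_torque'])"
```

```text
clock: 13.47
eef_pos: [506.8, 133.8, 184.9]
tcp_rot: [3.141, 0.002, 0.096]
contact_force: [-0.0, -0.8, -2.9]
opening: 0.238
grasp_force: 49.2
clock: 13.88
eef_pos: [507.2, 133.9, 178.3]
tcp_rot: [3.142, 0.0, 0.096]
contact_force: [0.3, 0.3, -3.0]
opening: 0.238
grasp_force: 49.2
t 13.88 tcp [507.2 133.9 178.3] rpy [3.1415e+00 1.0000e-04 9.6100e-02] units [0.011 0.016 0.25 ] F [ 0.3  0.3 -3. ] open 0.238 grip 49.2
rz 0.0
[-8.23032988e-05 -3.93850963e-02  2.44082587e-02]
```

No side force with the plug about 8 mm in. I continue slowly to the seat.

```bash
python3 -m inch '[[0,0,0,0,0,0.06,1],[0,0,0,0,0,0.06,1],[0,0,0,0,0,0.06,1],[0,0,0,0,0,0,1],[0,0,0,0,0,0,1]]'
python3 -m inch '[[0,0,0,0,0,0.04,1],[0,0,0,0,0,0.04,1],[0,0,0,0,0,0,1],[0,0,0,0,0,0,1]]'
```

```text
clock: 14.3
eef_pos: [507.2, 133.9, 173.7]
tcp_rot: [3.142, 0.0, 0.096]
contact_force: [0.2, -0.6, -3.3]
opening: 0.238
grasp_force: 49.2
clock: 14.63
eef_pos: [507.3, 134.1, 172.6]
tcp_rot: [-3.141, -0.0, 0.096]
contact_force: [-3.3, 0.9, 5.8]
opening: 0.242
grasp_force: 50.1
```

```bash
python3 -m inch '[[0,0,0,0,0,0,1],[0,0,0,0,0,0,0.7],[0,0,0,0,0,0,0.4],[0,0,0,0,0,0,0.2],[0,0,0,0,0,0,0.1],[0,0,0,0,0,0,0.1],[0,0,0,0,0,0,0.1],[0,0,0,0,0,0,0.1]]' 20
cat > seat.py <<'E'
from h import *; import m
to(507.3,133.9,143,0.096)
out=[]
for n in('side','wrist'):
    f=grab_frame(n); C=cloud(f); h=cv2.cvtColor(f['pixels'],cv2.COLOR_RGB2HSV); H,S,V=[h[...,i].astype(int) for i in range(3)]
    d=np.hypot(C[...,0]-507,C[...,1]-133); b=(H>100)&(H<125)&(S>120)&(d<75)&(C[...,2]>95)
    for nm,k in dict(plate=b&(C[...,2]<123),neck=b&(C[...,2]>139)&(C[...,2]<150),knob=(d<25)&(C[...,2]>170)&(C[...,2]<184)&((H<15)|(H>172))&(S>60),brass=(d<60)&(H>17)&(H<30)&(S>90)&(C[...,2]>100)).items():
        if k.sum()>8: print(n,nm,k.sum(),*[x.round(1) for x in m.rngmid(C[k])],'medz',np.median(C[k][:,2]).round(1))
    red=((H<6)|(H>174))&(S>150)&(C[...,2]>78)&(C[...,2]<95)&(np.hypot(C[...,0]-518,C[...,1]-18)<40)
    if red.any(): print('red',red.sum(),m.rngmid(C[red])[0])
    out.append(cv2.resize((f['pixels'] if n=='wrist' else f['pixels'][60:220,160:340])[...,::-1],(400,356)))
cv2.imwrite('pics/seat.png',np.hstack(out))
E
python3 seat.py
```

```text
clock: 15.3
eef_pos: [507.2, 133.9, 171.7]
tcp_rot: [-3.142, 0.0, 0.096]
contact_force: [0.5, -0.1, 0.2]
opening: 0.896
grasp_force: 0.0
t 15.3 tcp [507.2 133.9 171.7] rpy [-3.1416e+00  1.0000e-04  9.6100e-02] units [3.000e-03 1.000e-03 1.149e+00] F [ 0.5 -0.1  0.2] open 0.896 grip 0.0
rz 0.0
side plate 478 [504.5 123.4 116.1] [96.2 88.  13.3] medz 119.5
side neck 30 [500.  128.6 143.5] [28.4 39.5  8.8] medz 142.4
side knob 14 [499.8 131.6 176.2] [ 8.7 15.8 11.2] medz 176.1
side brass 20 [524.7 113.3 248.1] [ 40.2  25.7 139.2] medz 292.2
red 37 [517.43516953  16.71441577  83.78319667]
wrist plate 10602 [510.4 133.4 118.1] [93.1 97.6  3.4] medz 117.8
wrist neck 937 [513.  133.8 142.2] [32.5 44.1  5.9] medz 143.5
wrist knob 1378 [507.2 135.2 174.2] [19.4 18.7  7.4] medz 176.7
wrist brass 461 [503.1 113.2 166.8] [ 18.6  74.8 106.6] medz 114.8
red 456 [518.64732487  20.55385059  83.53742679]
```

View pics/seat.png

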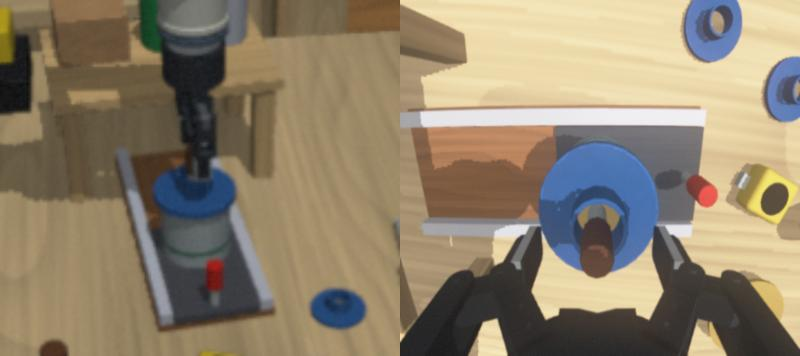

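The inner lid reads seated: plate top 118–119 (expected 119), knob top about 178, level, fingers open and clear, and the slide unchanged (red knob y 20.5 by wrist as before). I descend around the neck and close.

```bash
python3 -m inch '[[0,0,0,0.02,0,0.2,0.1],[0,0,0,0,0,0.4,0.1],[0,0,0,0,0,0.4,0.1],[0,0,0,0,0,0.19,0.1],[0,0,0,0,0,0,0.1],[0,0,0,0,0,0,0.1],[0,0,0,0,0,0,0.1]]' 35
python3 -c "
from h import *; to(507.5,133.6,142,0.096)"
python3 -m inch '[[0,0,0,0,0,0,0.4],[0,0,0,0,0,0,0.6],[0,0,0,0,0,0,0.8],[0,0,0,0,0,0,1],[0,0,0,0,0,0,1],[0,0,0,0,0,0,1]]'
python3 seat.py
```

```text
clock: 15.98
eef_pos: [507.9, 134.0, 142.0]
tcp_rot: [-3.142, 0.0, 0.096]
contact_force: [0.8, 0.1, 0.0]
opening: 0.899
grasp_force: 0.0
t 15.98 tcp [507.9 134.  142. ] rpy [-3.1416  0.      0.0961] units [-0.016  0.014  0.001] F [0.8 0.1 0. ] open 0.899 grip 0.0
rz 0.0
clock: 16.48
eef_pos: [508.0, 134.0, 142.6]
tcp_rot: [-3.141, -0.001, 0.096]
contact_force: [-1.4, -0.5, 6.6]
opening: 0.519
grasp_force: 36.0
t 16.48 tcp [508.  134.  142.6] rpy [-3.1415e+00 -8.0000e-04  9.6200e-02] units [-0.029  0.002 -0.015] F [-1.4 -0.5  6.6] open 0.519 grip 36.0
rz 0.0001
side plate 461 [504.7 124.4 115.8] [96.7 88.2 13.6] medz 119.3
side neck 20 [492.2 129.7 143.7] [12.9 33.4  9.1] medz 143.7
red 39 [517.32451842  15.9240136   83.32520203]
wrist plate 11051 [510.  134.1 118.7] [94.7 97.9  4.7] medz 117.8
wrist neck 1679 [509.8 134.7 142.2] [38.8 43.4  5.8] medz 143.4
wrist knob 1752 [509.9 135.2 174.1] [14.1 19.1  7.7] medz 176.5
wrist brass 470 [502.4 134.1 128.7] [20.8 34.1 30.6] medz 114.8
red 587 [518.76628922  20.8988122   82.57635299]
```

Closed on the neck (44 mm, 36 N). I lift slowly, with a check after the first centimetre.

```bash
python3 -m inch '[[0,0,0,0,0,-0.05,1],[0,0,0,0,0,-0.1,1],[0,0,0,0,0,-0.15,1],[0,0,0,0,0,-0.2,1],[0,0,0,0,0,0,1],[0,0,0,0,0,0,1]]'
python3 seat.py | grep -v knob
```

```text
clock: 17.08
eef_pos: [508.0, 134.0, 155.0]
tcp_rot: [-3.141, -0.001, 0.096]
contact_force: [0.0, -0.7, -1.0]
opening: 0.522
grasp_force: 35.9
t 17.08 tcp [508. 134. 155.] rpy [-3.1414e+00 -9.0000e-04  9.6100e-02] units [-0.029  0.003  0.478] F [ 0.  -0.7 -1. ] open 0.522 grip 35.9
rz 0.0
side plate 12 [504.1  99.5 118.3] [79.8 24.5  8.9] medz 121.5
side neck 30 [506.3 132.2 144.7] [43.3 39.9 10.4] medz 145.8
side brass 10 [544.5 123.2 286.5] [ 2.3 17.9 38.3] medz 289.9
red 37 [517.28868717  17.32140377  83.34589493]
wrist neck 755 [511.7 135.6 144.5] [35.2 40.2 10.6] medz 144.5
wrist brass 371 [506.3 114.5 159.8] [42.5 75.1 92.5] medz 114.9
red 525 [518.78264623  20.66686023  83.05198843]
```

Only about 1 N is carried, so the cover came away alone. I continue up.

```bash
python3 -m inch '[[0,0,0,0,0,-0.2,1],[0,0,0,0,0,-0.5,1],[0,0,0,0,0,-0.6,1],[0,0,0,0,0,-0.6,1],[0,0,0,0,0,-0.6,1],[0,0,0,0,0,-0.5,1],[0,0,0,0,0,-0.3,1],[0,0,0,0,0,0,1]]'
python3 -m inch '[[0,0,0,0,0,0,1],[0,0,0,0,0,0,1],[0,0,0,0,0,0,1],[0,0,0,0,0,0,1]]'
python3 seat.py
```

```text
clock: 17.85
eef_pos: [508.6, 134.2, 238.7]
tcp_rot: [-3.141, -0.003, 0.096]
contact_force: [-0.2, -0.4, -1.3]
opening: 0.514
grasp_force: 36.0
clock: 18.18
eef_pos: [507.3, 133.9, 236.2]
tcp_rot: [3.141, 0.001, 0.096]
contact_force: [-0.1, 0.2, -1.6]
opening: 0.517
grasp_force: 36.0
t 18.18 tcp [507.3 133.9 236.2] rpy [3.1414e+00 1.4000e-03 9.6100e-02] units [ 5.000e-03 -2.000e-03  3.729e+00] F [-0.1  0.2 -1.6] open 0.517 grip 36.0
rz 0.0
side brass 451 [506.7 132.7 201.3] [ 85.   87.1 179.5] medz 116.5
red 37 [517.28315693  16.2811183   83.18734098]
wrist brass 659 [528.9 123.8 198.2] [ 44.8  89.8 172.1] medz 115.1
red 273 [518.64027395  20.93979543  83.53206599]
```

View pics/seat.png

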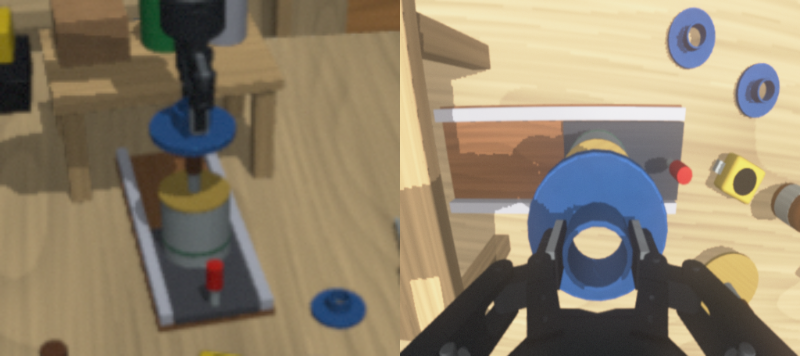

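The picture shows the brass lid seated on the tin (side half, (195,190), flange top z about 116). The blue cover is held level above it at (190,128), lifted about 93 mm, and the slide is out. I hand it in.

```bash
python3 -c "
from rig import r; print(r.sign_off())"
```

```text
the job is handed in; nothing more can be done
None
```

The job is handed in with no verdict returned: by my last measurements the slide is fully out, the brass inner lid is seated in the tin, and the gripper holds the blue cover still about 93 mm above where it rested.

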